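Pack and close a parts-washer carrier

ROBOT

A 6-joint arm with a two-finger parallel gripper is mounted at the origin on the work surface. World frame = base frame: x ahead of the robot, y to its left, z up, the work surface at z = 0. Lengths are in m, angles in rad, forces in N, time in s.
With the tool pointing down it reaches from about 0.375 to 0.9 m from the base axis. Payload 3.1 kg.
Tool frame: the origin (TCP) lies at the centre of the arm's flange, where the gripper is bolted on; the fingertips stand 173 mm ahead of it and the grasp point (between the pads) lies 155 mm ahead of it; z points along the fingers, x is the direction in which the jaws open and shut, and the axes are right-handed (so a half turn about z gives the same grasp; the last joint's range is limited). The gripper opens to 85 mm and grips with 20 to 120 N. Pads are 22 mm wide; open, the fingers measure 114 mm over their backs; the gripper's body (76 mm by 85 mm) begins 54 mm behind the grasp point. The pads swing forward as they close: fully open they stand 13 mm farther back than shut.
Start: joints at [-1.29, 0.527, 1.433, -0, 1.181, -0.178], TCP at [0.277, -0.56, 0.405] pointing down, gripper open.
Joint ranges: [-3.08, 3.08], [-0.75, 2.2], [0.22, 2.44], [-1.43, 4.57], [0, 2.65], [-2.85, 2.85]. Speed limits (rad/s): [2.79, 2.79, 3.14, 3.14, 3.14, 3.14].

INTERFACE

Orientations are given as a unit quaternion [x, y, z, w].
In Python, from station import manip gives the robot as it stands.
- The arm moves only by the shell command python3 -m jog 'ROWS' [OPENING] [FORCE]. ROWS is JSON, a list that holds one entry, the list of rows, each a list of 4 numbers: the shift along the world's x, y, z in mm, then the turn about the world's z in degrees. A call has exactly 8 rows; each row shifts and turns the commanded pose from where the row before left it; what a row does not reach is not made up. A row lasts 1/8 s, in which the tool goes at most 62.5 mm and 10.7 degrees, less where a joint would pass 70% of its speed; a pose out of reach is approached as far as the arm can. A call is refused whole if a number of a shift passes 62.5 or a number of a turn 10.7, either way. A call with a gripper value outside its range is refused whole. OPENING is the opening in per cent of the stroke, from 0 (shut) to 100 (fully open), set as the call begins (- or left out, the last holds). The fingers move at their own pace and stop on an object; FORCE is the grip in N (left out, the last holds). Time passes only in rows, so rows that do not move let the fingers close, or fill a call up. It gives the time, the measured TCP pose, the force and the opening at its end, in the units of the state.
- manip.sense(): the state, without advancing time (a new reading comes with each control period).
- manip.snapshot(name): name is "scene" or "top" or "wrist"; returns the picture (480x640x3 uint8, red, green, blue); there is no depth.
- manip.camera_info(name): a dict with "fx", "fy", "cx", "cy" (pixels), "k1" (the pictures are not rectified: a ray, as slopes to the right and down, at radius r is drawn at 1 + k1 r^2 times it, then the intrinsics apply), "R" (3x3) and "t" (3): a world point X has camera coordinates R X + t. Camera axes: x right, y down, z forward; pixel columns grow to the right and rows downward; lengths in m; the calibration is good to about 2 mm. A picture is of the moment at which its call begins: read the wrist's pose just before it. camera_info takes no time and is no camera call; for the wrist camera it gives the pose at the moment of the call.
- manip.sign_off(): hands the job in, once; it reports no verdict.
The state is a dict: "t": time; "q": joint angles; "qd": joint speeds; "tau": joint torques, N m; "tcp_pos": TCP position; "tool_rot": TCP orientation; "force": force on the tool from outside, world axes, zero at the start; "ft_torque": the same for the moment, N m; "finger_gap": opening from 0.0 (shut) to 1.0 (fully open).
Only numpy, scipy, OpenCV 4.12 (cv2) and the standard library are available. Lean on these libraries where they do the work, as an engineer would, in place of code of your own. Each camera call takes 0.05 s, during which the arm holds its last target. There are 200 camera calls.

TASK

Get the wash carrier ready for the parts washer: stand all the loose engine parts upright side by side in its tray, then lower the drilled hold-down plate level over the two guide rods, without dropping it, until it lies flat on both rod shoulders. Then slip one brass retaining weight over each rod until it sits on the plate, and leave the bottle, spanner and tin alone.

Things in the scene. Friction and masses are not known exactly. Their poses are not given: they have to be found in the camera images.
- valve_block_mid (a point): plain aluminium rectangular block with two dark ports on top, 58 x 40 x 80 high (own x, y, z) (all in mm); one of the parts to be washed (it may be absent), 0.2 to 0.6 kg. The point is at its centre, half-way up (40 mm above its underside); z is up as it stands.
- pump_body_mid (a point): grey painted rectangular body 52 x 36 x 76 high (own x, y, z) with a round steel boss 30 in diameter and 10 high on top, 86 high in all (all in mm); one of the parts to be washed (it may be absent), 0.2 to 0.6 kg. The point is at its centre, half-way up (43 mm above its underside); z is up as it stands.
- liner_mid (a point): plain steel cylinder 44 in diameter, 82 high, its bore showing as a dark disc on top (all in mm); one of the parts to be washed (it may be absent), 0.2 to 0.6 kg. The point is at its centre, half-way up (41 mm above its underside); z is up as it stands.
- filter_bowl_mid (a point): aluminium cylinder 40 in diameter, 74 high, with a dark neck 26 in diameter and 14 high on top, 88 high in all (all in mm); one of the parts to be washed (it may be absent), 0.2 to 0.6 kg. The point is at its centre, half-way up (44 mm above its underside); z is up as it stands.
- bearing_block_mid (a point): dark steel rectangular block 60 x 34 x 72 high (own x, y, z) with round bearing seats on its two broad faces (all in mm); one of the parts to be washed (it may be absent), 0.2 to 0.6 kg. The point is at its centre, half-way up (36 mm above its underside); z is up as it stands.
- carrier_in (a point): Steel wash carrier, fixed to the bench: a low open tray, inside 66 mm along its x and 206 mm along its y, walls 4 mm thick, their top 26 mm above the tray's floor; a guide rod stands at each end, outside the tray. The point is the centre of the tray's floor, 4 mm above the bench; z up, y along the tray from rod to rod. All five parts standing upright in a row along y, narrow way along y, take 194 mm, so 12 mm are spare.
- rod_a (a point): Tip of the carrier's guide rod at +y of the tray (145 mm from the tray's centre), 165 mm above the bench. The rod is 12 mm in diameter, its top 15 mm tapering to 4 mm; below it a shoulder 22 mm in diameter ends 100 mm above the bench (65 mm below the tip).
- rod_b (a point): Tip of the carrier's other, equal guide rod, at -y of the tray.
- plate_mid (a point): Aluminium hold-down plate lying flat on the bench: 60 mm (own x) x 330 mm (own y) x 8 mm thick, with a through hole 16 mm in diameter 145 mm to each side of its middle along y. On top in the middle stands a rib to hold it by, 16 mm thick (along x), 90 mm long (along y), 45 mm high. The point is the rib's centre, 30.5 mm above the plate's underside; z up. Seated, the plate's underside lies on both rod shoulders, 100 mm above the bench. 0.45 kg, balanced at the rib.
- cap1_mid (a point): Retaining weight: brass, with a round foot 70 mm in diameter and 14 mm high under an upright cylinder 42 mm in diameter with two dark bands, 100 mm high in all, about 0.4 kg, most of it in the foot, with a round blind hole 15 mm in diameter and 65 mm deep in its underside; the top 35 mm are solid. The point is its centre, half-way up; z up. Either weight fits either rod. Seated, its underside lies on the plate, which lies on the shoulders.
- cap2_mid (a point): Retaining weight: brass, with a round foot 70 mm in diameter and 14 mm high under an upright cylinder 42 mm in diameter with two dark bands, 100 mm high in all, about 0.4 kg, most of it in the foot, with a round blind hole 15 mm in diameter and 65 mm deep in its underside; the top 35 mm are solid. The point is its centre, half-way up; z up. Either weight fits either rod. Seated, its underside lies on the plate, which lies on the shoulders.
- oil_can: White bottle 64 mm in diameter, 150 mm high, standing; a bystander. Origin at the centre of its underside.
- spanner: Steel spanner lying on the bench beyond the carrier; a bystander. Origin on its underside.
- grease_tin: Steel tin 80 mm in diameter, 70 mm high, standing; a bystander. Origin at the centre of its underside.
There are look-alikes about, which are no part of the job. Leave any green or turquoise look-alike of the part that bears bearing_block_mid alone. What is shaped like the part that bears cap2_mid but turquoise is not meant.

How it is judged:
By the outcome, as a careful person would: the job done as asked, in the order asked, and still so for the second after the job is handed in, with the robot touching nothing.
Of valve_block, pump_body, liner, filter_bowl, bearing_block only 3 to 5 are there at a start; the rules pass over those that are not, and their reading is None.
At some moment in a run one of plate, cap1, cap2 may be knocked a few centimetres aside while the robot is not near it.
It also fails if it takes over 210 s, if anything falls off the work surface, if the arm or the gripper's body presses on something with over 40 N, if the wrist force passes 120 N, or if a joint passes its speed limit or range.

## Working session

There is one attempt and no reset: what is moved stays moved. The work goes in short steps, Python scripts to look and compute and a shell command to move; the robot and the scene stay as the last step left them, time stands still between calls to the robot, and variables do not carry over. Pictures are saved under pics/ and viewed, about 12 in all and at most 16, crops included, and the job is handed in when it is done.

```bash
ls; mkdir -p pics; python3 - <<'E'
from station import manip
import cv2,numpy as np
for n in ("scene","top"):
    im=manip.snapshot(n); cv2.imwrite(f"pics/{n}0.png",im[:,:,::-1])
    c=manip.camera_info(n); print(n,{k:np.round(v,4).tolist() for k,v in c.items()})
s=manip.sense(); print(s["t"],s["tcp_pos"],s["tool_rot"],s["finger_gap"],s["force"])
print({k:np.round(v,4).tolist() for k,v in manip.camera_info("wrist").items()})
E
```

```text
pics
scene {'fx': 472.059, 'fy': 472.059, 'cx': 320.3951, 'cy': 233.7811, 'k1': -0.1196, 'R': [[-0.7947, 0.607, 0.0095], [0.4119, 0.5506, -0.7261], [-0.4459, -0.5731, -0.6875]], 't': [0.4039, -0.1862, 1.459]}
top {'fx': 465.1322, 'fy': 465.1322, 'cx': 322.5162, 'cy': 235.2797, 'k1': -0.0061, 'R': [[0.0041, -1.0, 0.0015], [-0.9993, -0.0041, -0.0371], [0.0372, -0.0014, -0.9993]], 't': [0.0416, 0.536, 1.0294]}
0.1 [ 0.27673901 -0.56005609  0.40382521] [ 8.49371410e-01 -5.27794695e-01 -7.24449632e-04 -6.64825650e-04] 0.993914138334586 [0.32830513 0.60408651 0.00624034]
{'fx': 374.311, 'fy': 374.311, 'cx': 323.7663, 'cy': 233.2454, 'k1': -0.0436, 'R': [[0.4432, -0.8964, -0.0027], [-0.8481, -0.4203, 0.3225], [-0.2902, -0.1407, -0.9466]], 't': [-0.6236, -0.0432, 0.3816]}
```

View pics/top0.png

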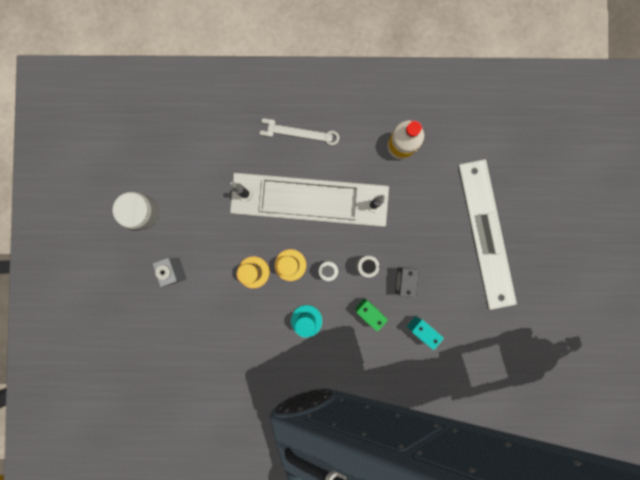

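View pics/scene0.png

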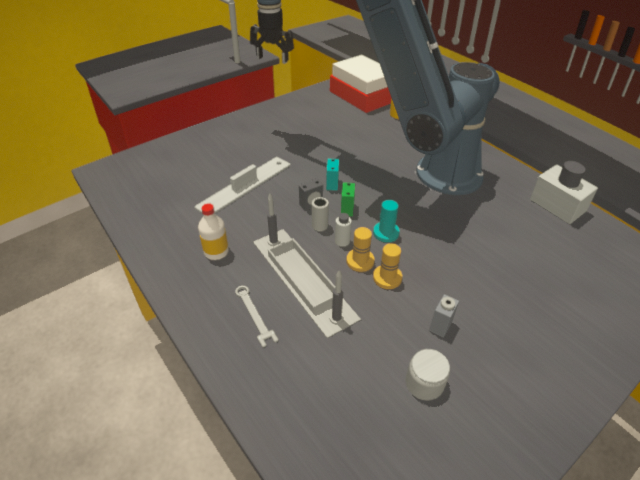

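The top view shows the carrier at about (310,200), with rods at (240,190) and (376,203). The plate is at (487,235), the caps at (253,272) and (290,265), and the pump body at (165,271). The bowl is at (328,270), the liner at (368,266) and the bearing block at (405,281). Green and turquoise look-alikes lie below them. I see no valve block so far.

```bash
cat > h.py <<'E'
from station import manip
import cv2,numpy as np
def snap(n,f=None):
    c=manip.camera_info(n); im=manip.snapshot(n)[:,:,::-1].copy()
    if f: cv2.imwrite(f"pics/{f}.png",im)
    return im,c
def ray(c,u,v):
    K=np.array([[c["fx"],0,c["cx"]],[0,c["fy"],c["cy"]],[0,0,1.]])
    p=cv2.undistortPoints(np.array([[[u,v]]],float),K,np.array([c["k1"],0,0,0.]))[0,0]
    R=np.array(c["R"]);t=np.array(c["t"])
    return -R.T@t, R.T@np.array([p[0],p[1],1.])
def at(c,u,v,z):            # world xy in mm, z in mm
    o,d=ray(c,u,v); s=(z/1000-o[2])/d[2]; return np.round((o+s*d)[:2]*1000,1)
def proj(c,X):
    R=np.array(c["R"]);p=R@(np.array(X)/1000)+np.array(c["t"]);x=p[:2]/p[2];k=1+c["k1"]*(x@x)
    return x*k*[c["fx"],c["fy"]]+[c["cx"],c["cy"]]
def tool():
    s=manip.sense();q=s["tool_rot"];p=s["tcp_pos"]*1000
    return np.round(p,1),round(np.degrees(2*np.arctan2(q[1],q[0])),1),round(s["finger_gap"],3),np.round(s["force"],1),s["t"]
def blobs(m,amin=20):
    n,l,st,ce=cv2.connectedComponentsWithStats(m.astype(np.uint8))
    out=[]
    for i in range(1,n):
        if st[i,4]>=amin:
            cs,_=cv2.findContours((l==i).astype(np.uint8),cv2.RETR_EXTERNAL,cv2.CHAIN_APPROX_NONE)
            out.append((ce[i].round(1).tolist(),int(st[i,4]),cv2.minAreaRect(cs[0])))
    return out
E
python3 - <<'E'
from h import *
im=cv2.imread("pics/top0.png");c=manip.camera_info("top")
z=cv2.resize(im[150:355,110:530],None,fx=1.9,fy=1.9,interpolation=cv2.INTER_CUBIC);cv2.imwrite("pics/crop0.png",z)
hsv=cv2.cvtColor(im,cv2.COLOR_BGR2HSV)
roi=np.zeros(im.shape[:2],bool);roi[100:355,100:530]=1
for n,m in (("yel",(hsv[...,1]>120)&(hsv[...,0]<35)),("bright",(hsv[...,2]>135)&(hsv[...,1]<60)),("dark",(hsv[...,2]<45))):
    for b in blobs(m&roi): print(n,b[0],b[1],np.round(b[2][0],1),np.round(b[2][1],1),round(b[2][2],1))
R=np.array(manip.camera_info("wrist")["R"]);t=np.array(manip.camera_info("wrist")["t"]);print(-R.T@t)
E
```

```text
yel [413.4, 128.4] 188 [413.2 128.2] [13.4 15.6] 45.0
yel [397.1, 150.1] 159 [397.4 148.7] [27.8 12.6] 40.6
yel [290.0, 264.7] 785 [290.  264.5] [31. 30.] 90.0
yel [252.9, 272.0] 805 [253. 272.] [31.1 31.1] 45.0
bright [298.1, 132.0] 796 [299.5 132.3] [80.1 17.4] 9.5
bright [407.5, 138.0] 521 [408.3 136.1] [30.5 28.5] 34.7
bright [487.7, 234.3] 3952 [487.7 234. ] [149.8  28.8] 78.2
bright [309.9, 199.4] 6197 [308.9 199.2] [158.1  41.9] 4.9
bright [131.0, 209.6] 1126 [131.  209.5] [35. 38.] 90.0
bright [368.5, 266.1] 242 [368.5 266. ] [22. 21.] 90.0
bright [163.9, 272.0] 381 [163.3 272.1] [24.1 17.7] 70.0
bright [328.7, 271.0] 238 [328.3 270.8] [19.8 19.1] 45.0
[ 0.35053516 -0.52346538  0.37345992]
```

View pics/crop0.png

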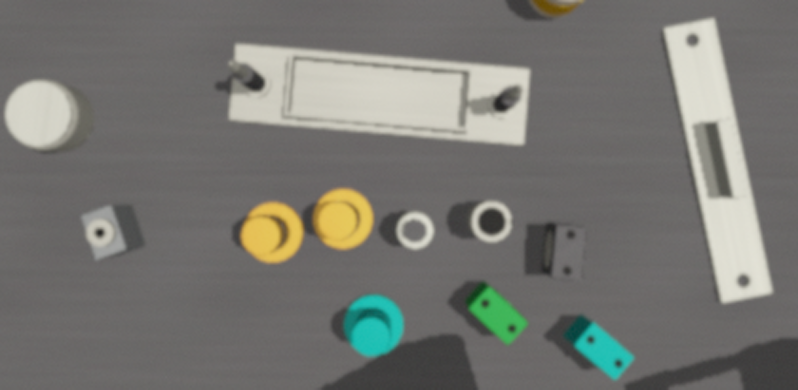

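The crop confirms the layout. The liner is the ring with a large bore, the bowl has a smaller dark neck, and the pump body is turned about 20°. The bearing block is dark with its long side along world x.

```bash
python3 - <<'E'
from h import *
c=manip.camera_info("top")
f=lambda u,v:(u/1.9+110-.25,v/1.9+150-.25)
L=dict(liner=((368.5,266),82),bowl=((328.5,270.9),74),pump=(f(99,233),86),bearing=(f(567,251),72),pl1=(f(692,40),8),pl2=(f(743,281),8),plc=((487.7,234),8),
capA=((290,264.5),14),capB=((253,272),14),tipa=(f(230,65),165),tipb=(f(519,89),165),carr=((308.9,199.2),4),
t1=(f(295,57),4),t2=(f(468,73),30),t3=(f(463,130),30),t4=(f(285,117),30),
cc1=(f(236,44),4),cc2=(f(530,69),4),cc3=(f(524,145),4),cc4=(f(229,120),4))
for k,(p,z) in L.items(): print(k,at(c,*p,z))
E
```

```text
liner [469.8 -51.7]
bowl [459.   31.1]
pump [455.  375.4]
bearing [ 436.7 -135.9]
pl1 [ 682.7 -296.8]
pl2 [ 398.3 -354.5]
plc [ 540.3 -326.5]
capA [470.5 115.8]
capB [453.5 197.8]
tipa [627.4 219.5]
tipb [604.4 -70.8]
carr [617.3  74.9]
t1 [660.9 174.1]
t2 [639.1 -29.5]
t3 [572.9 -23.8]
t4 [587.1 181.9]
cc1 [676.2 244.4]
cc2 [ 647.8 -105.1]
cc3 [557.4 -97.9]
cc4 [585.6 251.7]
```

```bash
python3 -m jog '[[[20,53,-9,7.4],[20,53,-9,7.4],[20,53,-9,7.4],[20,53,-9,7.4],[20,53,-9,7.4],[20,53,-9,7.4],[20,53,-9,7.4],[20,53,-9,7.4]]]' 100 40
python3 - <<'E'
from h import *
print(tool())
im,c=snap("wrist","w1"); t,_=snap("top","top1"); print(tool())
cv2.imwrite("pics/v1.png",np.hstack([cv2.resize(im,(400,300)),cv2.resize(t,(400,300))]))
for n,X in dict(bear=(436.7,-135.9,72)).items(): print(proj(c,X))
E
```

```text
t: 1.1
tcp_pos: [0.4372, -0.1347, 0.3324]
tool_rot: [0.999, -0.037, 0.0, 0.0]
force: [1.6, -1.0, -0.4]
finger_gap: 0.995
(array([ 437.2, -134.7,  332.4]), np.float64(-4.3), 0.995, array([ 1.6, -1. , -0.4]), 1.1)
(array([ 436.8, -131.4,  331.7]), np.float64(-4.0), 1.001, array([ 0.4, -0.9,  0.2]), 1.2)
[324.26555986 241.60575386]
```

View pics/v1.png

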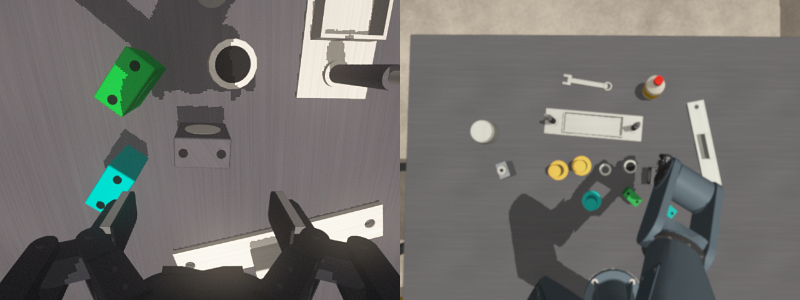

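The wrist picture shows the bearing block square to the jaws, its top centred at about (324,243) against a predicted (324,242). No valve block shows anywhere, so there are four parts.

```bash
python3 -m jog '[[[0,0,-16,0],[0,0,-16,0],[0,0,-16,0],[0,0,-16,0],[0,0,-16,0],[0,0,-16,0],[0,0,-16,0],[0,0,-16,0]]]' >/dev/null
python3 -m jog '[[[0,0,0,0],[0,0,0,0],[0,0,0,0],[0,0,0,0],[0,0,0,0],[0,0,0,0],[0,0,0,0],[0,0,0,0]]]' 0 60
python3 - <<'E'
from h import *
# carrier targets: centre, y axis
C=np.array([615.9,74.4]);Y=np.array([.079,.9969])
for n,s in dict(bearing=-75.6,liner=-26.2,bowl=26.2,pump=76).items(): print(n,C+s*Y)
E
```

```text
t: 3.2
tcp_pos: [0.4368, -0.1363, 0.2049]
tool_rot: [0.999, -0.039, 0.0, 0.0]
force: [-0.5, -0.7, 2.3]
finger_gap: 0.692
bearing [609.9276   -0.96564]
liner [613.8302   48.28122]
bowl [617.9698  100.51878]
pump [621.904  150.1644]
```

```bash
python3 -m jog '[[[0,0,8,0],[0,0,20,0],[0,0,20,0],[0,0,20,0],[0,0,20,0],[0,0,22,0],[0,17,0,0],[0,20,0,0]]]' >/dev/null
python3 -m jog '[[[5,25,0,0],[5,25,0,0],[10,25,0,0],[30,23,0,0],[40,0,0,0],[45,0,0,0],[28,0,0,0],[10,0,0,0]]]' 
python3 -m jog '[[[0,0,0,0],[0,0,0,0],[0,0,0,0],[0,0,0,0],[0,0,0,0],[0,0,0,0],[0,0,0,0],[0,0,0,0]]]' >/dev/null
python3 - <<'E'
from h import *
print(tool())
im,c=snap("wrist","w2")
for X in [(627.4,219.5,165),(604.4,-70.8,165)]: print(proj(c,X))
E
```

```text
t: 5.2
tcp_pos: [0.6102, -0.0002, 0.313]
tool_rot: [0.999, -0.039, -0.001, -0.0]
force: [-0.7, 0.3, -4.7]
finger_gap: 0.696
(array([609.8,  -1.3, 314.7]), np.float64(-4.5), 0.696, array([-0.5, -0.3, -4. ]), 6.2)
[ 327.59341997 -446.87031337]
[325.46364895 473.304663  ]
```

View pics/w2.png

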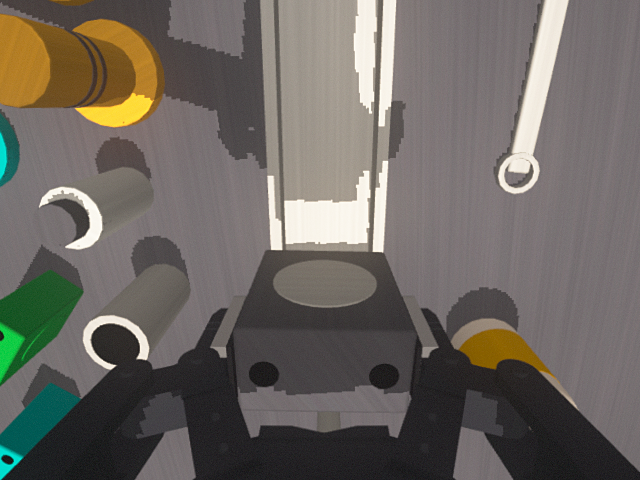

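The block is held square, with its ports at (264,375) and (384,375). The tray walls run vertically in the picture at about columns 270–283 and 372–392.

```bash
python3 - <<'E'
from h import *
im=cv2.imread("pics/w2.png");c=manip.camera_info("wrist")
C=np.array([615.9,74.4]);Y=np.array([.079,.9969]);X=np.array([.9969,-.079])
for s in (20,70):
    for x,z in ((-45,4),(-37,30),(-33,30),(-33,4),(33,4),(33,30),(37,30),(45,4)):
        print(s,x,z,proj(c,[*(C+s*Y+x*X),z]).round(0))
g=im.max(2)
for r in (60,120,200): print(r,g[r,250:300:2].tolist(),g[r,350:420:2].tolist())
E
```

```text
20 -45 4 [261.  87.]
20 -37 30 [267.  85.]
20 -33 30 [273.  85.]
20 -33 4 [278.  87.]
20 33 4 [372.  87.]
20 33 30 [377.  85.]
20 37 30 [383.  85.]
20 45 4 [389.  87.]
70 -45 4 [258.   8.]
70 -37 30 [264.  -3.]
70 -33 30 [270.  -3.]
70 -33 4 [276.   8.]
70 33 4 [375.   8.]
70 33 30 [380.  -3.]
70 37 30 [387.  -3.]
70 45 4 [393.   8.]
60 [80, 79, 76, 80, 78, 81, 103, 159, 159, 157, 159, 158, 155, 91, 94, 147, 158, 152, 157, 158, 160, 160, 157, 160, 157] [161, 164, 184, 252, 249, 247, 248, 248, 247, 247, 248, 248, 245, 113, 109, 142, 253, 247, 247, 249, 248, 246, 132, 133, 133, 137, 133, 134, 129, 132, 128, 130, 131, 124, 130]
120 [78, 78, 78, 81, 75, 75, 82, 97, 153, 152, 154, 157, 155, 160, 93, 95, 146, 159, 152, 155, 158, 155, 159, 160, 157] [162, 164, 162, 161, 162, 161, 158, 159, 158, 164, 160, 161, 101, 98, 160, 252, 249, 242, 156, 159, 102, 87, 92, 91, 91, 87, 89, 128, 129, 130, 126, 128, 128, 126, 129]
200 [129, 128, 131, 131, 125, 128, 133, 131, 130, 188, 249, 248, 223, 151, 156, 126, 101, 170, 202, 198, 204, 205, 201, 210, 255] [166, 196, 202, 214, 251, 247, 248, 249, 255, 159, 135, 110, 124, 253, 249, 249, 250, 251, 164, 132, 132, 134, 130, 134, 133, 131, 130, 129, 132, 132, 136, 134, 133, 128, 129]
```

```bash
python3 -m jog '[[[1.5,0,-10,0],[0,0,-20,0],[0,0,-20,0],[0,0,-20,0],[0,0,-15,0],[0,0,-10,0],[0,0,-6,0],[0,0,-4,0]]]' 
python3 -m jog '[[[0,0,0,0],[0,0,0,0],[0,0,0,0],[0,0,0,0],[0,0,0,0],[0,0,0,0],[0,0,0,0],[0,0,0,0]]]' - 
python3 - <<'E'
from h import *
im,c=snap("wrist","w3")
E
```

```text
t: 7.25
tcp_pos: [0.6115, -0.0014, 0.2097]
tool_rot: [0.999, -0.039, 0.0, 0.0]
force: [-0.0, -0.5, -4.1]
finger_gap: 0.699
t: 8.25
tcp_pos: [0.6113, -0.0013, 0.2097]
tool_rot: [0.999, -0.039, -0.0, -0.0]
force: [-0.2, 0.1, -2.5]
finger_gap: 0.694
```

View pics/w3.png

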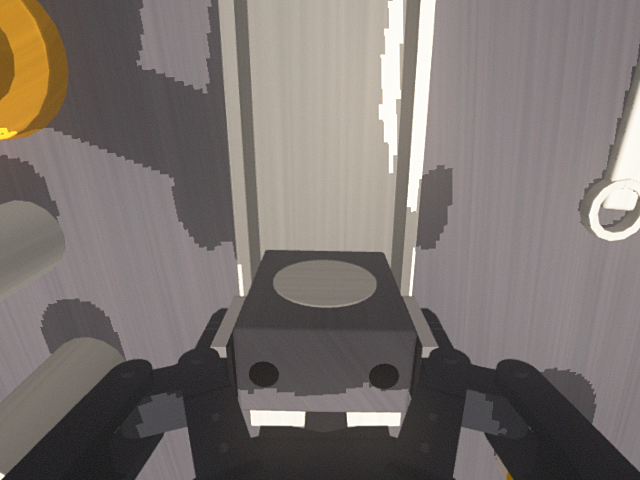

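The block is between the walls, with floor visible along both sides. I'll release it and fetch the liner.

```bash
python3 -m jog '[[[0,0,-1,0],[0,0,0,0],[0,0,0,0],[0,0,0,0],[0,0,0,0],[0,0,0,0],[0,0,0,0],[0,0,0,0]]]' 100
python3 -m jog '[[[0,0,10,0],[0,0,30,0],[0,0,30,0],[0,0,30,0],[-30,-10,10,0],[-45,-15,0,0],[-45,-15,0,0],[-21.4,-10.7,0,0]]]' >/dev/null
python3 -m jog '[[[0,0,0,0],[0,0,0,0],[0,0,-20,0],[0,0,-20,0],[0,0,-20,0],[0,0,-20,0],[0,0,-20,0],[0,0,-10,0]]]' 
python3 -m jog '[[[0,0,0,0],[0,0,0,0],[0,0,0,0],[0,0,0,0],[0,0,0,0],[0,0,0,0],[0,0,0,0],[0,0,0,0]]]' 0 60
python3 - <<'E'
from h import *
im,c=snap("wrist","w4"); t,_=snap("top","top4")
cv2.imwrite("pics/v4.png",np.hstack([cv2.resize(im,(400,300)),cv2.resize(t[130:330,200:467],(400,300))]))
E
```

```text
t: 9.3
tcp_pos: [0.6113, -0.0013, 0.2087]
tool_rot: [0.999, -0.039, -0.0, 0.0]
force: [-0.2, -0.0, 0.7]
finger_gap: 1.001
t: 11.3
tcp_pos: [0.471, -0.0518, 0.2077]
tool_rot: [0.999, -0.039, 0.0, -0.0]
force: [0.2, -0.1, -0.3]
finger_gap: 0.997
t: 12.3
tcp_pos: [0.4702, -0.0521, 0.2095]
tool_rot: [0.999, -0.039, 0.001, 0.0]
force: [1.3, 1.5, 6.7]
finger_gap: 0.5
```

View pics/v4.png

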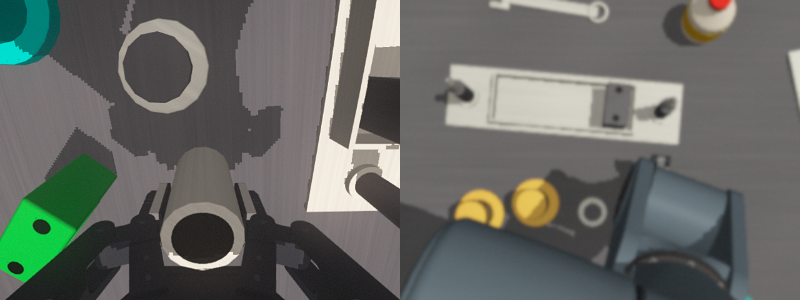

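The top view shows the bearing block upright at the -y end of the tray, and the liner is gripped.

```bash
python3 -m jog '[[[0,0,8,0],[0,0,20,0],[0,0,25,0],[0,0,30,0],[0,0,27,0],[10,20,0,0],[20,30,0,0],[30,30,0,0]]]' >/dev/null
python3 -m jog '[[[35,20,0,0],[35,0,0,0],[15.4,0,0,0],[0,0,0,0],[0,0,-10,0],[0,0,-20,0],[0,0,-20,0],[0,0,-20,0]]]' 
python3 -m jog '[[[0,0,-15,0],[0,0,-10,0],[0,0,-6,0],[0,0,-4,0],[0,0,0,0],[0,0,0,0],[0,0,-1,0],[0,0,0,0]]]' 
python3 - <<'E'
from h import *
im,c=snap("wrist","w5"); t,_=snap("top","top5")
cv2.imwrite("pics/v5.png",np.hstack([cv2.resize(im,(400,300)),cv2.resize(t[130:330,200:467],(400,300))]))
E
```

```text
t: 14.4
tcp_pos: [0.6138, 0.0479, 0.2474]
tool_rot: [0.999, -0.04, -0.001, -0.0]
force: [-0.6, -0.4, -4.3]
finger_gap: 0.505
t: 15.4
tcp_pos: [0.6155, 0.048, 0.2136]
tool_rot: [0.999, -0.039, 0.0, 0.0]
force: [-0.6, 0.6, 2.1]
finger_gap: 0.498
```

View pics/v5.png

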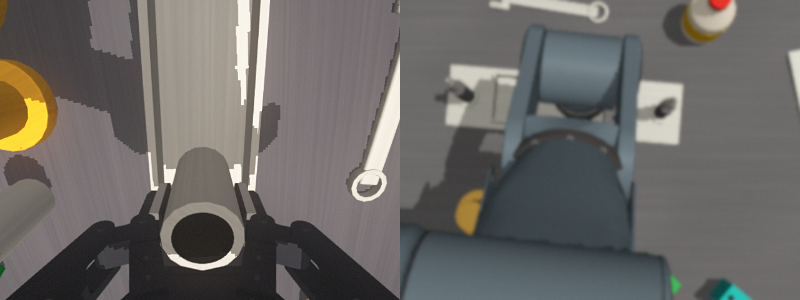

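```bash
python3 -m jog '[[[0,0,0,0],[0,0,0,0],[0,0,0,0],[0,0,0,0],[0,0,0,0],[0,0,10,0],[0,0,25,0],[0,0,30,0]]]' 100 >/dev/null
python3 -m jog '[[[0,0,30,0],[-20,-3.2,15,0],[-40,-5,0,0],[-45,-5,0,0],[-36,-4,0,0],[-15.2,0,0,0],[0,0,0,0],[0,0,-15,0]]]' >/dev/null
python3 -m jog '[[[0,0,-25,0],[0,0,-25,0],[0,0,-20,0],[0,0,-15,0],[0,0,-9,0],[0,0,-4.8,0],[0,0,0,0],[0,0,0,0]]]' 
python3 -m jog '[[[0,0,0,0],[0,0,0,0],[0,0,0,0],[0,0,0,0],[0,0,0,0],[0,0,0,0],[0,0,0,0],[0,0,0,0]]]' 0 60
python3 - <<'E'
from h import *
im,c=snap("wrist","w6"); t,_=snap("top","top6")
cv2.imwrite("pics/v6.png",np.hstack([cv2.resize(im,(400,300)),cv2.resize(t[130:330,200:467],(400,300))]))
E
```

```text
t: 18.5
tcp_pos: [0.4594, 0.0308, 0.2093]
tool_rot: [0.999, -0.039, 0.001, 0.0]
force: [0.1, 0.1, 0.6]
finger_gap: 0.997
t: 19.5
tcp_pos: [0.4592, 0.0307, 0.2093]
tool_rot: [0.999, -0.039, 0.0, 0.0]
force: [-0.3, -0.2, 5.4]
finger_gap: 0.452
```

View pics/v6.png

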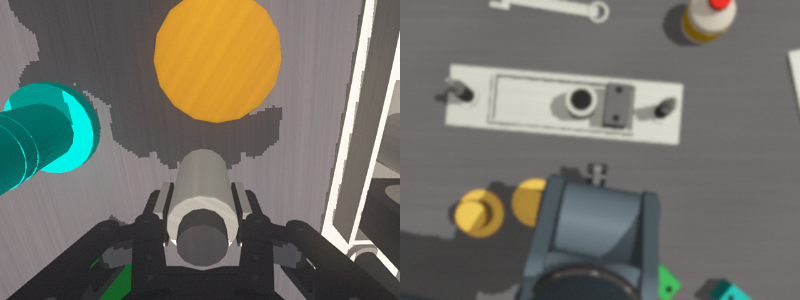

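The bowl is gripped, and the liner and bearing block stand side by side in the tray.

```bash
python3 -m jog '[[[0,0,8,0],[0,0,20,0],[0,0,25,0],[0,0,30,0],[0,0,27,0],[20,0,0,0],[40,0,0,0],[40,20,0,0]]]' >/dev/null
python3 -m jog '[[[40,30,0,0],[20.4,19.4,0,0],[0,0,0,0],[0,0,0,0],[0,0,-10,0],[0,0,-20,0],[0,0,-20,0],[0,0,-20,0]]]' 
python3 -m jog '[[[0,0,-15,0],[0,0,-10,0],[0,0,-6,0],[0,0,-4,0],[0,0,0,0],[0,0,0,0],[0,0,-1,0],[0,0,0,0]]]' 
python3 - <<'E'
from h import *
im,c=snap("wrist","w7")
t,ct=snap("top","top7")
print(at(ct,253,272,14))
E
```

```text
t: 21.6
tcp_pos: [0.6187, 0.0993, 0.2478]
tool_rot: [0.999, -0.04, -0.001, 0.0]
force: [-0.4, 0.5, -2.2]
finger_gap: 0.451
t: 22.6
tcp_pos: [0.6197, 0.1002, 0.2134]
tool_rot: [0.999, -0.039, 0.001, -0.0]
force: [-0.0, 0.2, -0.3]
finger_gap: 0.455
[453.5 197.8]
```

View pics/w7.png

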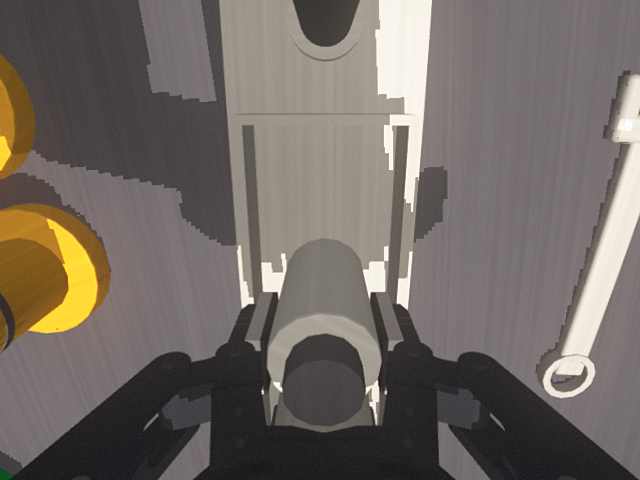

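The bowl stands in the tray with the end wall ahead at row 120. I'll release it, then go over the pump body.

```bash
python3 -m jog '[[[0,0,-0.5,0],[0,0,0,0],[0,0,0,0],[0,0,0,0],[0,0,0,0],[0,0,10,0],[0,0,25,0],[0,0,30,0]]]' 100 
python3 -m jog '[[[0,0,30,0],[-20,0,20,0],[-50,0,3.5,0],[-50,10,0,0],[-40,40,0,4.5],[-4.4,55,0,5],[0,55,0,5],[0,55,0,5]]]' >/dev/null
python3 -m jog '[[[0,40,0,5],[0,19.9,0,0],[0,0,0,0],[0,0,0,0],[0,0,0,0],[0,0,0,0],[0,0,0,0],[0,0,0,0]]]' 
python3 - <<'E'
from h import *
print(tool())
im,c=snap("wrist","w8"); t,ct=snap("top","top8")
print("pred",proj(c,[455,375.4,86]),proj(c,[455,375.4,76]))
g=im[:,:,:].max(2);s=im.max(2).astype(int)-im.min(2)
cr=im[100:380,180:460]
cv2.imwrite("pics/v8.png",np.hstack([cv2.resize(cr,(400,400)),cv2.resize(t[150:350,200:400],(400,400))]))
for th in (110,130,150,170,190):
  for b in blobs(g>th,400):
    if 200<b[0][0]<440 and 120<b[0][1]<360: print(th,b[0],b[1],b[2])
E
```

```text
t: 23.7
tcp_pos: [0.6193, 0.1001, 0.2782]
tool_rot: [0.999, -0.039, -0.0, 0.0]
force: [-0.9, -0.2, 0.9]
finger_gap: 1.0
t: 25.7
tcp_pos: [0.4552, 0.3749, 0.3309]
tool_rot: [0.985, 0.173, -0.0, 0.0]
force: [-0.5, 0.7, -0.4]
finger_gap: 1.004
(array([455.2, 374.9, 330.9]), np.float64(20.0), 1.004, array([-0.5,  0.7, -0.4]), 25.7)
pred [325.08212579 248.00414736] [325.03735646 242.38199091]
110 [331.5, 231.8] 194753 ((319.5, 225.0), (450.0, 639.0), 90.0)
130 [311.1, 267.0] 7270 ((307.4117736816406, 280.64703369140625), (99.95916748046875, 154.17657470703125), 19.653823852539062)
130 [252.4, 249.0] 647 ((245.8000030517578, 256.1000061035156), (26.246902465820312, 92.65473937988281), 18.434946060180664)
150 [324.2, 245.3] 3508 ((324.5, 245.5), (53.0, 81.0), 90.0)
170 [324.3, 246.0] 3312 ((324.5, 246.0), (52.0, 79.0), 90.0)
190 [323.9, 246.5] 3052 ((324.5, 246.5), (51.0, 77.0), 90.0)
```

View pics/v8.png

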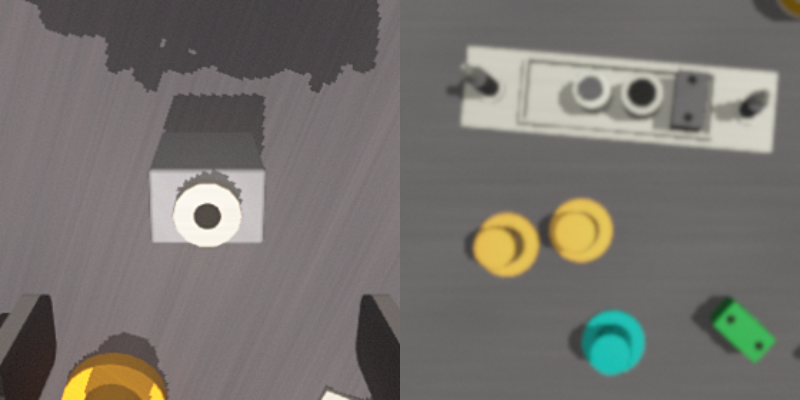

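The pump body is square to the jaws, its boss within 2 px of prediction. The other three parts stand upright in the tray.

```bash
python3 -m jog '[[[0,0,-15,0],[0,0,-25,0],[0,0,-25,0],[0,0,-20,0],[0,0,-15,0],[0,0,-9,0],[0,0,-5,0],[0,0,0,0]]]' >/dev/null
python3 -m jog '[[[0,0,0,0],[0,0,0,0],[0,0,0,0],[0,0,0,0],[0,0,0,0],[0,0,0,0],[0,0,0,0],[0,0,0,0]]]' 0 60
python3 -m jog '[[[0,0,8,0],[0,0,22,0],[0,0,30,0],[0,0,35,0],[0,0,35,0],[0,0,20,0],[0,-20,0,-4.5],[5,-40,0,-5]]]' >/dev/null
python3 -m jog '[[[5,-50,0,-5],[5,-50,0,-5],[10,-40,0,-5],[20,-27.2,0,0],[40,0,0,0],[45,0,0,0],[28,0,0,0],[10.1,0,0,0]]]' 
python3 -m jog '[[[0,0,0,0],[0,0,-15,0],[0,0,-25,0],[0,0,-25,0],[0,0,-25,0],[0,0,-15,0],[0,0,-5,0],[0,0,0,0]]]' 
python3 - <<'E'
from h import *
print(tool())
im,c=snap("wrist","w9")
C=np.array([617.3,74.4]);Y=np.array([.079,.9969]);X=np.array([.9969,-.079])
print("tip",proj(c,[*(C+145*Y),165]),"endwall",[proj(c,[*(C+103*Y+x*X),30]).round(0) for x in(-33,33)])
E
```

```text
t: 27.8
tcp_pos: [0.4555, 0.3753, 0.2178]
tool_rot: [0.985, 0.174, 0.001, -0.0]
force: [0.6, 0.7, 6.0]
finger_gap: 0.597
t: 29.8
tcp_pos: [0.6239, 0.1475, 0.3658]
tool_rot: [0.999, -0.04, -0.001, 0.0]
force: [-0.6, -0.4, -3.5]
finger_gap: 0.592
t: 30.8
tcp_pos: [0.6232, 0.1479, 0.257]
tool_rot: [0.999, -0.039, 0.0, -0.0]
force: [-0.4, 0.1, -3.3]
finger_gap: 0.597
(array([623.2, 147.9, 257. ]), np.float64(-4.5), 0.597, array([-0.4,  0.1, -3.3]), 30.8)
tip [327.9140115  179.50515806] endwall [array([264., 210.]), array([386., 210.])]
```

View pics/w9.png

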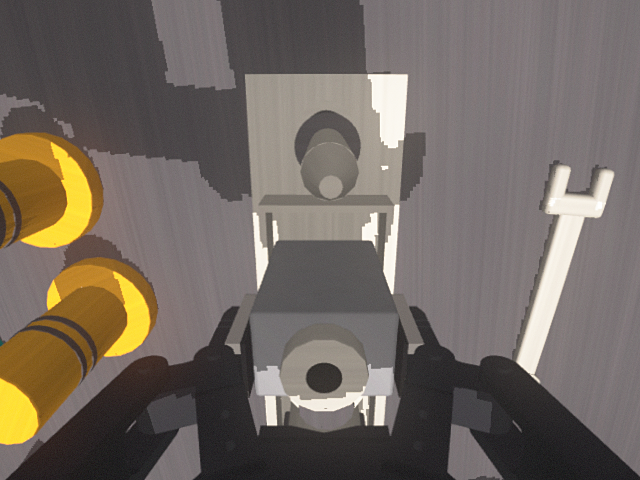

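The pump body hangs square over its slot. The rod_a tip shows at (331,187), predicted (328,180), so the carrier model is good to about 1 mm. I'll lower it slowly because the camera passes near the rod tip.

```bash
python3 -m jog '[[[0,1,-8,0],[0,0,-8,0],[0,0,-6,0],[0,0,-5,0],[0,0,-4,0],[0,0,-2.5,0],[0,0,-1.5,0],[0,0,0,0]]]' 
python3 -m jog '[[[0,0,-1,0],[0,0,-0.5,0],[0,0,0,0],[0,0,0,0],[0,0,0,0],[0,0,0,0],[0,0,0,0],[0,0,0,0]]]' 
python3 - <<'E'
from h import *
c=None
im,c=snap("wrist","w10")
# rod a tip from w9 (tool has moved -36 in z, +1 y since): use pose then
c2=dict(c);R=np.array(c["R"]);o=-R.T@np.array(c["t"]);o+=np.array([0,-.0010,.0372]);c2["t"]=-R@o
print(at(c2,331,187,165))
E
```

```text
t: 31.85
tcp_pos: [0.6233, 0.1489, 0.222]
tool_rot: [0.999, -0.039, 0.0, -0.0]
force: [0.4, 0.7, -3.5]
finger_gap: 0.604
t: 32.85
tcp_pos: [0.6233, 0.1489, 0.2218]
tool_rot: [0.999, -0.039, 0.0, -0.0]
force: [-2.3, -0.4, 4.6]
finger_gap: 0.595
[629.4 217.2]
```

Contact is felt, so I'll release the pump body and go to look at the plate.

```bash
python3 -m jog '[[[0,0,0,0],[0,0,0,0],[0,0,0,0],[0,0,0,0],[0,0,0,0],[0,0,8,0],[0,0,22,0],[0,0,30,0]]]' 100 >/dev/null
python3 -m jog '[[[0,0,40,0],[0,0,40,0],[-10.4,-30,0,-7],[-10.4,-55,0,-8.5],[-10.4,-59,0,-8.5],[-10.4,-59,0,-8.5],[-10.4,-59,0,-8.5],[-10.4,-59,0,-8.5]]]' >/dev/null
python3 -m jog '[[[-10.4,-59,0,-8.5],[-10,-55,-5,-8.5],[0,-40.2,-10,-7.5],[0,0,-15,0],[0,0,0,0],[0,0,0,0],[0,0,0,0],[0,0,0,0]]]' 
python3 - <<'E'
from h import *
print(tool())
im,c=snap("wrist","w11"); t,ct=snap("top","top11")
cv2.imwrite("pics/v11.png",np.hstack([cv2.resize(im,(400,300)),cv2.resize(t[130:330,180:447],(400,300))]))
for X in ((682.7,-296.8,8),(398.3,-354.5,8),(540.5,-325.7,53),(540.5,-325.7,8)): print(proj(c,X))
g=im.max(2)
d=np.zeros(g.shape,bool);d[:330]=1
for b in blobs((g<70)&d,60): print(b[0],b[1],np.round(b[2][1]))
E
```

```text
t: 35.9
tcp_pos: [0.5408, -0.3256, 0.3311]
tool_rot: [0.775, -0.632, 0.0, -0.0]
force: [0.7, 0.4, -0.2]
finger_gap: 0.997
(array([ 540.8, -325.6,  331.1]), np.float64(-78.4), 0.997, array([ 0.7,  0.4, -0.2]), 35.9)
[323.89657631  13.09825351]
[323.22013523 361.99868913]
[323.53888674 230.91551172]
[323.56585868 213.35895686]
[108.2, 217.9] 28468 [169. 273.]
[208.2, 319.8] 366 [23. 22.]
[439.4, 319.8] 360 [23. 22.]
[177.8, 324.6] 105 [ 7. 20.]
[469.4, 324.5] 107 [19.  8.]
```

View pics/v11.png

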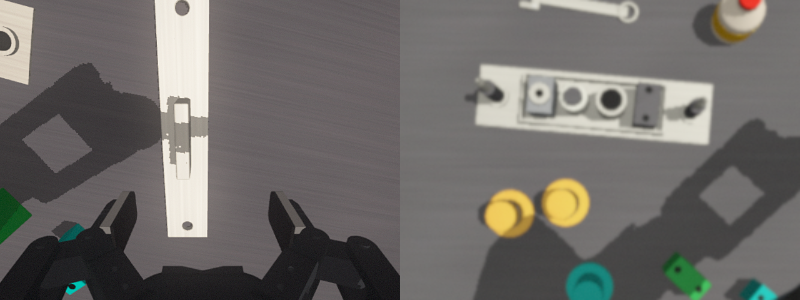

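The tray now holds all four parts. The plate has been knocked aside: its holes show at about (291,11) and (299,362), where (324,13) and (323,362) were predicted. I'll re-measure it from this picture.

```bash
python3 - <<'E'
from h import *
im=cv2.imread("pics/w11.png");c=manip.camera_info("wrist");g=im.max(2)
P=[]
for (u0,v0) in ((291,11),(299,361)):
    y0=max(v0-16,0);sub=g[y0:v0+17,u0-18:u0+19];m=(sub<150)
    for b in blobs(m,40): print(b[0][0]+u0-18,b[0][1]+y0,b[1])
    b=max(blobs(m,40),key=lambda b:b[1]);P.append(at(c,b[0][0]+u0-18,b[0][1]+y0,7))
P=np.array(P);d=P[0]-P[1];print(P,np.hypot(*d),np.degrees(np.arctan2(d[1],d[0])),P.mean(0))
# rib top midline
for r in (210,230,250,270): 
    w=np.where(g[r,260:340]>225)[0]+260; print(r,w.min(),w.max(), ''.join('#' if x>225 else '.' for x in g[r,250:345]))
E
```

```text
291.1 12.0 440
299.5 361.0 169
[[ 678.8 -274.5]
 [ 394.1 -332.7]] 290.587904084117 11.553545375241539 [ 536.45 -303.6 ]Traceback (most recent call last):
  File "<stdin>", line 11, in <module>
    return umr_minimum(a, axis, None, out, keepdims, initial, where)
ValueError: zero-size array to reduction operation minimum which has no identity
```

```bash
python3 -m jog '[[[-2,11,-5,0],[-1.8,11.4,-15,0],[0,0,-25,0],[0,0,-30,0],[0,0,-30,0],[0,0,-20,0],[0,0,-10,0],[0,0,-5.5,0]]]' 
python3 -m jog '[[[0,0,0,0],[0,0,0,0],[0,0,0,0],[0,0,0,0],[0,0,0,0],[0,0,0,0],[0,0,0,0],[0,0,0,0]]]' 0 110
python3 -m jog '[[[0,0,0,0],[0,0,0,0],[0,0,10,0],[0,0,20,0],[0,0,25,0],[0,0,25,0],[0,0,10,0],[0,0,0,0]]]' 
python3 - <<'E'
from h import *
print(tool())
im,c=snap("wrist","w12"); cv2.imwrite("pics/v12.png",im)
E
```

```text
t: 37.0
tcp_pos: [0.5367, -0.3039, 0.1897]
tool_rot: [0.774, -0.633, 0.0, -0.0]
force: [-0.3, -0.5, -0.2]
finger_gap: 1.003
t: 38.0
tcp_pos: [0.5368, -0.304, 0.1907]
tool_rot: [0.774, -0.633, 0.0, -0.0]
force: [0.4, 0.7, 5.4]
finger_gap: 0.174
t: 39.0
tcp_pos: [0.5366, -0.304, 0.2808]
tool_rot: [0.774, -0.633, 0.001, 0.0]
force: [0.2, -0.3, -5.6]
finger_gap: 0.172
(array([ 536.6, -304. ,  280.8]), np.float64(-78.5), 0.172, array([ 0.2, -0.3, -5.6]), 39.0)
```

View pics/v12.png

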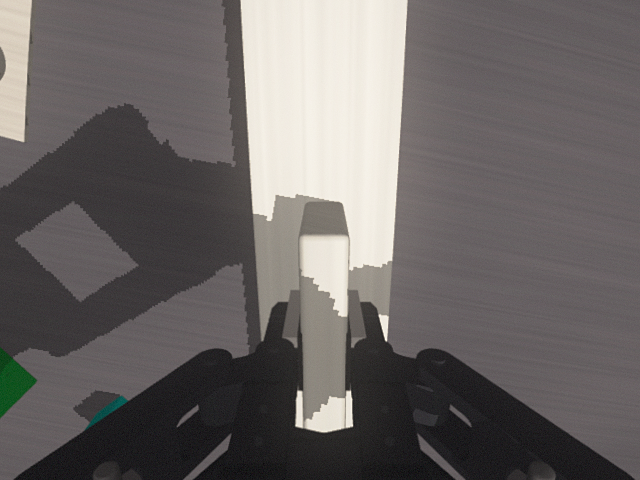

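The plate is held by the rib, level and centred at column 323. I'll carry it high to the carrier and check there.

```bash
python3 -m jog '[[[0,0,20,0],[0,0,25,0],[0,10,25,0],[0,20,25,4],[5,25,0,5],[5,30,0,6],[5,30,0,6],[5,30,0,6]]]' >/dev/null
python3 -m jog '[[[6,30,0,6],[6,30,0,6],[6,30,0,6],[6,30,0,6],[6,30,0,6],[6,30,0,6],[6,25,0,6],[6,15,0,5]]]' >/dev/null
python3 -m jog '[[[6,8,0,0],[6,4.2,0,0],[6.5,0,0,0],[0,0,0,0],[0,0,0,0],[0,0,0,0],[0,0,0,0],[0,0,0,0]]]' 
python3 - <<'E'
from h import *
p=tool();print(p)
t,c=snap("top","top13"); s,cs=snap("scene","sc13")
a=t[150:230,195:285];b=t[155:235,335:425]
cv2.imwrite("pics/v13.png",np.vstack([np.hstack([cv2.resize(x,(400,300),interpolation=cv2.INTER_CUBIC) for x in(a,b)]),np.hstack([cv2.resize(s[160:400,220:420],(400,300)),np.zeros((300,400,3),np.uint8)])]))
z=p[0][2]-189.5+8
yaw=np.radians(p[1]);Y=np.array([-np.sin(yaw),np.cos(yaw)])
for k in(145,-145): print(k,"hole pred px",proj(c,[*(p[0][:2]+k*Y),z]), "z",z)
for X in((629.4,217.2,165),(627.4,219.5,165),(604.4,-70.8,165)): print(proj(c,X))
E
```

```text
t: 42.05
tcp_pos: [0.623, 0.0732, 0.375]
tool_rot: [0.999, -0.039, 0.0, 0.0]
force: [0.4, -0.7, -4.8]
finger_gap: 0.174
(array([623. ,  73.2, 375. ]), np.float64(-4.5), 0.174, array([ 0.4, -0.7, -4.8]), 42.05)
145 hole pred px [228.78979931 177.91663749] z 193.5
-145 hole pred px [385.21100452 190.83519195] z 193.5
[232.03061938 182.9044262 ]
[230.81379069 183.94209536]
[382.89004227 196.5856874 ]
```

View pics/v13.png

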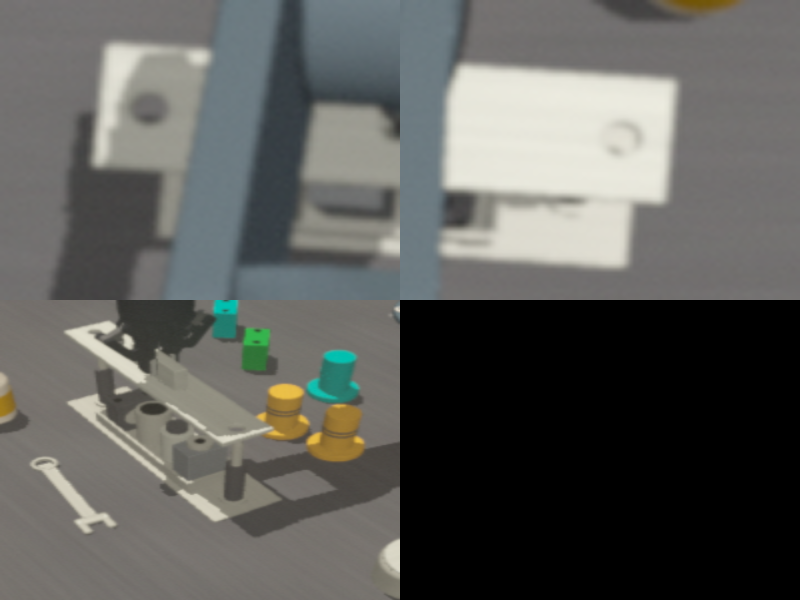

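The holes show at (228.4,178.2) and (384.6,191.2), within 0.6 px of where the tool pose puts them, so the plate sits true in the grip. The tool is 6 mm too far in +x. Both cameras put the rod mid-point near (617,73), so I'll correct and lower.

```bash
python3 -m jog '[[[-2,-0.6,0,0],[-3,0,0,0],[-1,0,0,0],[0,0,0,0],[0,0,-5,0],[0,0,-8,0],[0,0,-7,0],[0,0,-5,0]]]' 
python3 -m jog '[[[0,0,-3,0],[0,0,-3,0],[0,0,-3,0],[0,0,-3,0],[0,0,-3,0],[0,0,0,0],[0,0,0,0],[0,0,0,0]]]' 
python3 - <<'E'
from h import *
s=manip.sense();print(tool(),np.round(s["ft_torque"],2))
E
```

```text
t: 43.15
tcp_pos: [0.617, 0.0727, 0.349]
tool_rot: [0.999, -0.039, -0.001, -0.0]
force: [0.5, -0.2, -4.6]
finger_gap: 0.172
t: 44.15
tcp_pos: [0.6172, 0.0727, 0.3351]
tool_rot: [0.999, -0.039, 0.0, 0.0]
force: [-0.5, 0.9, -3.5]
finger_gap: 0.167
(array([617.2,  72.7, 335.1]), np.float64(-4.5), 0.167, array([-0.5,  0.9, -3.5]), 44.15) [-0.01  0.01 -0.06]
```

```bash
python3 -m jog '[[[0,0,-3,0],[0,0,-5,0],[0,0,-6,0],[0,0,-6,0],[0,0,-6,0],[0,0,-5,0],[0,0,-4,0],[0,0,-2,0]]]' 
python3 -c "from h import *;print(np.round(manip.sense()['ft_torque'],2))"
python3 -m jog '[[[0,0,-1.5,0],[0,0,-1.5,0],[0,0,-1.5,0],[0,0,-1.5,0],[0,0,-1,0],[0,0,0,0],[0,0,0,0],[0,0,0,0]]]' 
python3 -c "from h import *;print(np.round(manip.sense()['ft_torque'],2))"
```

```text
t: 45.15
tcp_pos: [0.6171, 0.0727, 0.2976]
tool_rot: [0.999, -0.039, -0.0, -0.0]
force: [-0.3, -0.0, -4.1]
finger_gap: 0.176
[ 0.02  0.01 -0.02]
t: 46.15
tcp_pos: [0.6171, 0.0727, 0.291]
tool_rot: [0.999, -0.039, 0.0, 0.0]
force: [-0.5, 0.4, -5.1]
finger_gap: 0.17
[ 0.01 -0.02 -0.04]
```

```bash
python3 -m jog '[[[0,0,-0.7,0],[0,0,-0.7,0],[0,0,0,0],[0,0,0,0],[0,0,0,0],[0,0,0,0],[0,0,0,0],[0,0,0,0]]]' 
python3 -c "from h import *;print(np.round(manip.sense()['ft_torque'],2))"
```

```text
t: 47.15
tcp_pos: [0.6171, 0.0727, 0.2906]
tool_rot: [0.999, -0.039, 0.0, 0.0]
force: [-2.8, 0.1, 5.7]
finger_gap: 0.173
[-0.01  0.59  0.01]
```

Contact is felt, with the weight taken up. I'll open, rise, check the plate numerically, and hover over the first brass weight.

```bash
python3 -m jog '[[[0,0,0,0],[0,0,0,0],[0,0,0,0],[0,0,0,0],[0,0,0,0],[0,0,0,0],[0,0,10,0],[0,0,25,0]]]' 100
python3 -m jog '[[[0,0,40,0],[-10,10,20,0],[-30,20,0,0],[-40,30,0,0],[-40,30,0,0],[-30,25,0,0],[-13.5,9.8,0,0],[0,0,0,0]]]' >/dev/null
python3 -m jog '[[[0,0,0,0],[0,0,0,0],[0,0,0,0],[0,0,0,0],[0,0,0,0],[0,0,0,0],[0,0,0,0],[0,0,0,0]]]' 
python3 - <<'E'
from h import *
print(tool())
im,c=snap("wrist","w15"); t,ct=snap("top","top15")
def yel(im,lo=120):
    h=cv2.cvtColor(im,cv2.COLOR_BGR2HSV); return (h[...,1]>lo)&(h[...,0]<35)&(h[...,2]>60)
for n,i,cc in(("w",im,c),("t",t,ct)):
    for b in blobs(yel(i),150): print(n,b[0],b[1],np.round(b[2][0],1),np.round(b[2][1],1),at(cc,*b[2][0],14))
print("pred",proj(c,[453.5,197.8,100]),proj(c,[453.5,197.8,14]),proj(ct,[453.5,197.8,14]))
g=t.max(2); roi=np.zeros(g.shape,bool);roi[150:250,210:420]=1
for b in blobs((g>135)&roi,300): print(b[0],b[1],b[2])
C=np.array([617.0,73.0]);Y=np.array([.079,.9969]);X=np.array([.9969,-.079])
print("plate corners pred",[proj(ct,[*(C+a*165*Y+b*30*X),108]).round(1).tolist() for a in(1,-1) for b in(1,-1)])
E
```

```text
t: 48.15
tcp_pos: [0.6167, 0.0727, 0.3242]
tool_rot: [0.999, -0.039, -0.001, -0.0]
force: [0.3, 0.1, -0.4]
finger_gap: 0.999
t: 50.15
tcp_pos: [0.4536, 0.1975, 0.3845]
tool_rot: [0.999, -0.039, 0.0, -0.0]
force: [0.3, 0.9, -0.2]
finger_gap: 0.999
(array([453.6, 197.5, 384.5]), np.float64(-4.5), 0.999, array([ 0.3,  0.9, -0.2]), 50.15)
w [337.4, 250.5] 10619 [342.2 253.3] [189.8  74.3] [466.5 142.7]
t [413.4, 128.3] 189 [413.3 128.2] [13.4 15.6] [ 777.2 -159. ]
t [396.8, 149.9] 163 [397.4 148.7] [27.8 12.6] [ 730.6 -123.2]
t [290.0, 264.7] 785 [290.  264.5] [31. 30.] [470.5 115.8]
t [254.5, 271.6] 718 [255.7 271.4] [31.  27.8] [454.8 191.7]
pred [324.73388034 227.97114977] [324.56568231 199.4691333 ] [252.99306635 271.99845983]
[308.3, 198.7] 6564 ((307.5000305175781, 199.0), (164.59616088867188, 42.27014923095703), 4.763641834259033)
plate corners pred [[228.8, 172.1], [226.1, 201.4], [390.5, 185.6], [388.2, 214.9]]
```

```bash
python3 - <<'E'
from h import *
im=cv2.imread("pics/w15.png");c=manip.camera_info("wrist")
for ch,g in (("V",im.max(2)),("G",im[...,1]),("S",cv2.cvtColor(im,cv2.COLOR_BGR2HSV)[...,1])):
    sub=cv2.GaussianBlur(g[130:330,230:420],(5,5),0)
    k=cv2.HoughCircles(sub,cv2.HOUGH_GRADIENT,1.5,15,param1=80,param2=18,minRadius=25,maxRadius=42)
    if k is not None:
        for x,y,r in k[0][:4]: print(ch,x+230,y+130,r,at(c,x+230,y+130,100))
h=cv2.cvtColor(im,cv2.COLOR_BGR2HSV)
for r in range(150,310,16): print(r,' '.join('%3d'%v if s>100 else ' . ' for v,s in zip(h[r,250:400:5,2],h[r,250:400:5,1])))
E
```

```text
V 323.75 199.75 37.75 [454.4 218.4]
V 323.75 228.25 27.7 [452.8 197.6]
V 347.75 277.75 34.45 [467.6 157.4]
V 350.75 303.25 27.85 [468.7 135.7]
G 326.75 228.25 26.2 [454.9 197.5]
G 322.25 201.25 39.4 [453.3 217.5]
G 347.75 280.75 34.3 [467.5 155. ]
G 352.25 309.25 25.6 [469.6 130.4]
S 323.75 199.75 37.6 [454.4 218.4]
S 323.75 222.25 31.15 [453.1 202.1]
S 347.75 274.75 34.3 [467.8 159.9]
S 233.75 315.25 31.9 [377.3 132.1]
150  .   .   .   .   .   .   .   .   .   .   .   .   .   .   .   .   .   .   .   .   .   .   .   .   .   .   .   .   .   . 
166  .   .   .   .   .   .   .   .   .   .   .   .  159 181 170 170 168 175 145  .   .   .   .   .   .   .   .   .   .   . 
182  .   .   .   .   .   .   .   .   .  253 172 171 173 130 133 138 134 133 179 185 252 255  .   .   .   .   .   .   .   . 
198  .   .   .   .   .   .   .   .  253 253 255  .  134 130 132 137 136 133 134  .  253 253 255  .   .   .   .   .   .   . 
214  .   .   .   .   .   .   .   .   .  253 138 253 253 253 253 253 253 253 253 253 141 253  .   .   .   .   .   .   .   . 
230  .   .   .   .   .   .   .   .   .   .  253 253 253 253 253 253 253 253 253 253 253  .   .   .   .   .   .   .   .   . 
246  .   .   .   .   .   .   .   .   .   .   .  255 253 253 253 253 253 253 253 255 156 145 140 101  .   .   .   .   .   . 
262  .   .   .   .   .   .   .   .   .   .   .   .   .  104 255 172 180 183 150 139 136 143 177 171 253 254  .   .   .   . 
278  .   .   .   .   .   .   .   .   .   .   .   .   .  255 253 255 124 133 108  91 111  99  91 132 255 252 255  .   .   . 
294  90  87  .   .   .   .   .   .   .   .   .   .   .   .  255 255  90 127 133 137 135 135 136 136 132 255  .   .   .   .
```

The cap's foot circle at (323.8,199.8) agrees with the earlier position to under 1 mm. I'll grasp it and carry it over rod_a.

```bash
python3 -m jog '[[[-0.3,0,-15,0],[0,0,-25,0],[0,0,-30,0],[0,0,-30,0],[0,0,-25,0],[0,0,-20,0],[0,0,-11,0],[0,0,-5.6,0]]]' 
python3 -m jog '[[[0,0,0,0],[0,0,0,0],[0,0,0,0],[0,0,0,0],[0,0,0,0],[0,0,0,0],[0,0,0,0],[0,0,0,0]]]' 0 80
python3 -m jog '[[[0,0,8,0],[0,0,22,0],[0,0,30,0],[0,0,35,0],[0,0,35,0],[0,0,30,0],[0,0,20,0],[0,0,5,0]]]' 
python3 -m jog '[[[15,3,0,0],[25,3,0,0],[30,4,0,0],[35,4,0,0],[30,4,0,0],[25,1.8,0,0],[15.3,0,0,0],[0,0,0,0]]]'
python3 - <<'E'
from h import *
manip.snapshot
im,c=snap("wrist","w16"); t,ct=snap("top","top16")
print(tool())
h=cv2.cvtColor(im,cv2.COLOR_BGR2HSV);m=(h[...,1]>110)&(h[...,0]<35)&(h[...,2]>60)
for b in blobs(m,300): print(b[0],b[1],np.round(b[2][0],1),np.round(b[2][1],1))
s=im.copy()
sub=cv2.GaussianBlur(im[150:420,200:450].max(2),(5,5),0)
k=cv2.HoughCircles(sub,cv2.HOUGH_GRADIENT,1.5,15,param1=80,param2=25,minRadius=40,maxRadius=130)
if k is not None:
  for x,y,r in k[0][:4]: print(x+200,y+150,r)
E
```

```text
t: 51.25
tcp_pos: [0.4535, 0.1975, 0.2225]
tool_rot: [0.999, -0.039, -0.0, 0.0]
force: [-1.3, 0.4, -0.4]
finger_gap: 1.002
t: 52.25
tcp_pos: [0.4539, 0.1975, 0.2239]
tool_rot: [0.999, -0.039, 0.001, -0.0]
force: [-0.1, -0.7, 6.0]
finger_gap: 0.476
t: 53.25
tcp_pos: [0.4529, 0.1975, 0.4089]
tool_rot: [0.999, -0.039, 0.001, -0.0]
force: [-0.2, -0.2, -4.5]
finger_gap: 0.473
t: 54.25
tcp_pos: [0.63, 0.2171, 0.4054]
tool_rot: [0.999, -0.04, -0.001, 0.0]
force: [-0.3, 0.7, -4.1]
finger_gap: 0.475
(array([628.3, 217.2, 406. ]), np.float64(-4.5), 0.474, array([ 0.2, -0. , -3.9]), 54.35)
[324.2, 331.0] 27168 [324.5 332. ] [133. 254.]
[190.6, 290.8] 2632 [189.7 291.9] [64.9 55.8]
[161.1, 335.7] 2630 [159.6 339.3] [68.5 59.5]
[451.4, 459.3] 739 [449.8 460.1] [49.  22.5]
323.75 275.25 66.1
323.75 320.25 54.4
344.75 305.25 102.25
308.75 363.75 86.05
```

```bash
python3 - <<'E'
from h import *
im=cv2.imread("pics/w16.png");c=manip.camera_info("wrist")
print(at(c,323.75,275.25,198),at(c,323.75,275.25,191),proj(c,[628.5,217.6,198]),proj(c,[628.5,217.6,284]))
h=cv2.cvtColor(im,cv2.COLOR_BGR2HSV);m=(h[...,1]>110)&(h[...,0]<35)&(h[...,2]>60)
ys,xs=np.where(m[:, 250:400]);print("top row",ys.min()); 
for X in ([628.5,217.6+35,198],[628.5,217.6+35,184],[628.5,217.6+34,184]): print(proj(c,X))
E
python3 -m jog '[[[0,0,-4,0],[0,0,-6,0],[0,0,-6,0],[0,0,-6,0],[0,0,-3,0],[0,0,0,0],[0,0,0,0],[0,0,0,0]]]'
python3 -m jog '[[[0,0,-3,0],[0,0,-3,0],[0,0,-3,0],[0,0,-3,0],[0,0,-3,0],[0,0,0,0],[0,0,0,0],[0,0,0,0]]]'
python3 -c "from h import *;print(np.round(manip.sense()['ft_torque'],2))"
```

```text
[626.7 216.4] [626.4 213.1] [326.94310417 272.90972045] [327.93710938 391.95957361]
top row 205
[321.53894768 207.95344098]
[321.80725965 201.05901134]
[321.95935154 202.90333008]
t: 55.35
tcp_pos: [0.6287, 0.2173, 0.3832]
tool_rot: [0.999, -0.039, 0.0, -0.0]
force: [0.5, 0.2, -4.0]
finger_gap: 0.479
t: 56.35
tcp_pos: [0.6287, 0.2173, 0.3681]
tool_rot: [0.999, -0.039, 0.0, -0.0]
force: [-0.2, 0.7, -4.1]
finger_gap: 0.477
[ 0.01 -0.05  0.02]
```

```bash
python3 -m jog '[[[0,0,-3,0],[0,0,-5,0],[0,0,-5,0],[0,0,-5,0],[0,0,-5,0],[0,0,-4,0],[0,0,-3,0],[0,0,-2,0]]]'
python3 -c "from h import *;print(np.round(manip.sense()['ft_torque'],2))"
python3 -m jog '[[[0,0,-1.5,0],[0,0,-1.5,0],[0,0,-1.5,0],[0,0,-0.5,0],[0,0,0,0],[0,0,0,0],[0,0,0,0],[0,0,0,0]]]'
python3 -c "from h import *;print(np.round(manip.sense()['ft_torque'],2))"
```

```text
t: 57.35
tcp_pos: [0.6287, 0.2174, 0.3359]
tool_rot: [0.999, -0.039, 0.0, -0.0]
force: [0.9, 0.8, -2.7]
finger_gap: 0.478
[ 0.25 -0.18  0.01]
t: 58.35
tcp_pos: [0.6287, 0.2174, 0.3319]
tool_rot: [0.999, -0.039, 0.001, -0.0]
force: [-1.5, 0.8, 5.5]
finger_gap: 0.476
[ 0.24  0.13 -0.02]
```

The TCP is 108 mm above its reading at the pick-up, so the first weight is seated. I'll release it and hover over the second.

```bash
python3 -m jog '[[[0,0,0,0],[0,0,0,0],[0,0,0,0],[0,0,0,0],[0,0,0,0],[0,0,10,0],[0,0,25,0],[0,0,35,0]]]' 100 >/dev/null
python3 -m jog '[[[-15,-10,10,0],[-30,-20,0,0],[-35,-22,0,0],[-35,-22,0,0],[-25,-17,-10,0],[-18,-10.8,-20,0],[0,0,0,0],[0,0,0,0]]]' >/dev/null
python3 -m jog '[[[0,0,0,0],[0,0,0,0],[0,0,0,0],[0,0,0,0],[0,0,0,0],[0,0,0,0],[0,0,0,0],[0,0,0,0]]]'
python3 - <<'E'
from h import *
im,c=snap("wrist","w17"); t,ct=snap("top","top17"); print(tool())
for n,i,cc in(("w",im,c),("t",t,ct)):
    h=cv2.cvtColor(i,cv2.COLOR_BGR2HSV);m=(h[...,1]>120)&(h[...,0]<35)&(h[...,2]>60)
    for b in blobs(m,150): print(n,b[0],b[1],np.round(b[2][0],1),np.round(b[2][1],1),at(cc,*b[2][0],14))
print("pred foot",proj(c,[470.5,115.8,14]),"top",proj(c,[470.5,115.8,100]),"capB on rod a in top",proj(ct,[628.5,217.6,122]),proj(ct,[628.5,217.6,208]))
g=im.max(2);sub=cv2.GaussianBlur(g[100:330,200:450],(5,5),0)
k=cv2.HoughCircles(sub,cv2.HOUGH_GRADIENT,1.5,15,param1=80,param2=18,minRadius=24,maxRadius=48)
for x,y,r in k[0][:5]: print(x+200,y+100,r,at(c,x+200,y+100,14),at(c,x+200,y+100,100))
E
```

```text
t: 61.35
tcp_pos: [0.4706, 0.1155, 0.3809]
tool_rot: [0.999, -0.039, 0.0, 0.0]
force: [0.2, -0.3, 0.1]
finger_gap: 0.998
(array([470.6, 115.5, 380.9]), np.float64(-4.5), 1.003, array([-0.5, -0.2, -0.2]), 61.45)
w [566.1, 57.8] 9020 [571.   57.5] [115. 108.] [686.7 223.2]
w [613.0, 46.3] 663 [618.7  44.2] [88.  31.7] [727.3 231.8]
w [630.7, 44.6] 1299 [629.  43.] [84. 20.] [736.3 232.3]
w [324.0, 208.1] 5463 [324.  209.5] [95. 74.] [469.3 107.1]
w [607.3, 392.8] 551 [608.3 394.4] [70.5 14.5] [ 781.  -138.8]
t [413.4, 128.3] 189 [413.3 128.2] [13.4 15.6] [ 777.2 -159. ]
t [397.0, 150.0] 160 [397.4 148.7] [27.8 12.6] [ 730.6 -123.2]
t [234.4, 185.9] 1011 [235.  186.5] [35. 36.] [643.9 239.8]
pred foot [324.55758439 200.33684423] top [324.71900149 229.48183308] capB on rod a in top [235.96798396 186.56627214] [227.24129908 179.85449004]
323.75 231.25 28.8 [467.4  85.9] [469.7 114.5]
320.75 201.25 40.35 [466.9 115.2] [469.4 136.4]
202.25 243.25 36.3 [349.8  82.9] [382.2 112.3]
334.25 219.25 42.15 [478.1  96.9] [477.7 122.8]
320.75 171.25 25.2 [469.2 142.9] [471. 157.]
```

The first weight's blob is at (235,186.5) in the top view, predicted (236,186.6) seated. The second weight is where expected, so I'll grasp it and carry it to rod_b.

```bash
python3 -m jog '[[[-0.4,-0.5,-15,0],[0,0,-25,0],[0,0,-30,0],[0,0,-30,0],[0,0,-25,0],[0,0,-18,0],[0,0,-10,0],[0,0,-5,0]]]' 
python3 -m jog '[[[0,0,0,0],[0,0,0,0],[0,0,0,0],[0,0,0,0],[0,0,0,0],[0,0,0,0],[0,0,0,0],[0,0,0,0]]]' 0 80
python3 -m jog '[[[0,0,8,0],[0,0,22,0],[0,0,30,0],[0,0,35,0],[0,0,35,0],[0,0,30,0],[0,-10,20,0],[5,-20,5,0]]]' >/dev/null
python3 -m jog '[[[20,-25,0,0],[25,-30,0,0],[25,-30,0,0],[25,-30,0,0],[20,-20,0,0],[10,-15,0,0],[5.4,-6.9,0,0],[0,0,0,0]]]' >/dev/null
python3 -m jog '[[[0,0,0,0],[0,0,0,0],[0,0,0,0],[0,0,0,0],[0,0,-5,0],[0,0,-8,0],[0,0,-8,0],[0,0,-4,0]]]'
python3 - <<'E'
from h import *
im,c=snap("wrist","w18"); p=tool();print(p,np.round(manip.sense()['ft_torque'],2))
h=cv2.cvtColor(im,cv2.COLOR_BGR2HSV);m=(h[...,1]>110)&(h[...,0]<35)&(h[...,2]>60)
for b in blobs(m,3000): print(b[0],b[1],np.round(b[2][0],1),np.round(b[2][1],1),cv2.boundingRect(np.array([[0,0]],np.int32)))
ys,xs=np.where(m[:,250:400]);print("top row",ys.min(),"(1st cap: 205, centre col 324)")
E
```

```text
t: 62.45
tcp_pos: [0.4704, 0.115, 0.2226]
tool_rot: [0.999, -0.039, -0.0, 0.0]
force: [-0.0, 0.9, 0.4]
finger_gap: 0.997
t: 63.45
tcp_pos: [0.4707, 0.115, 0.2238]
tool_rot: [0.999, -0.039, 0.001, -0.0]
force: [0.7, 0.1, 6.2]
finger_gap: 0.473
t: 66.45
tcp_pos: [0.6054, -0.0719, 0.3818]
tool_rot: [0.999, -0.039, -0.001, -0.0]
force: [-1.1, 0.4, -3.1]
finger_gap: 0.478
(array([605.3, -71.9, 381.5]), np.float64(-4.5), 0.477, array([-0.1, -0. , -2.5]), 66.5) [ 0.05  0.01 -0.06]
[324.4, 326.6] 26061 [324. 328.] [250. 132.] (0, 0, 1, 1)
top row 203 (1st cap: 205, centre col 324)
```

```bash
python3 -m jog '[[[0,0,-3,0],[0,0,-3,0],[0,0,-3,0],[0,0,-3,0],[0,0,-3,0],[0,0,0,0],[0,0,0,0],[0,0,0,0]]]'
python3 -c "from h import *;print(np.round(manip.sense()['ft_torque'],2))"
python3 -m jog '[[[0,0,-3,0],[0,0,-3,0],[0,0,-3,0],[0,0,-3,0],[0,0,-3,0],[0,0,0,0],[0,0,0,0],[0,0,0,0]]]'
python3 -c "from h import *;print(np.round(manip.sense()['ft_torque'],2))"
```

```text
t: 67.5
tcp_pos: [0.6057, -0.072, 0.368]
tool_rot: [0.999, -0.039, 0.0, 0.0]
force: [-0.7, 0.1, -3.5]
finger_gap: 0.479
[-0.02 -0.03  0.01]
t: 68.5
tcp_pos: [0.6056, -0.0719, 0.353]
tool_rot: [0.999, -0.039, 0.0, 0.0]
force: [-0.7, -0.2, -3.4]
finger_gap: 0.476
[-0.03 -0.01 -0.02]
```

Commanded z is now 352, and seating is at about 330.

```bash
python3 -m jog '[[[0,0,-3,0],[0,0,-3,0],[0,0,-3,0],[0,0,-3,0],[0,0,-3,0],[0,0,-2,0],[0,0,-1,0],[0,0,0,0]]]'
python3 -m jog '[[[0,0,-1.5,0],[0,0,-1.5,0],[0,0,-1,0],[0,0,0,0],[0,0,0,0],[0,0,0,0],[0,0,0,0],[0,0,0,0]]]'
python3 -c "from h import *;print(np.round(manip.sense()['ft_torque'],2))"
```

```text
t: 69.5
tcp_pos: [0.6056, -0.0719, 0.3348]
tool_rot: [0.999, -0.039, -0.0, 0.0]
force: [-0.0, 0.1, -3.5]
finger_gap: 0.473
t: 70.5
tcp_pos: [0.6056, -0.0719, 0.3318]
tool_rot: [0.999, -0.039, 0.0, 0.0]
force: [-2.5, 0.1, 5.4]
finger_gap: 0.474
[ 0.1   0.49 -0.02]
```

The reading of 331.8 mm is 108 mm above the pick-up reading, and contact is felt, so this weight is seated too. I'll release it, withdraw, and take the last look.

```bash
python3 -m jog '[[[0,0,0,0],[0,0,0,0],[0,0,0,0],[0,0,0,0],[0,0,0,0],[0,0,10,0],[0,0,25,0],[0,0,35,0]]]' 100 
python3 -m jog '[[[0,0,30,0],[0,-30,0,0],[-20,-50,0,0],[-30,-50,0,0],[-30,-50,0,0],[-30,-50,0,0],[-10,-30,0,0],[0,0,0,0]]]' >/dev/null
python3 -m jog '[[[0,0,0,0],[0,0,0,0],[0,0,0,0],[0,0,0,0],[0,0,0,0],[0,0,0,0],[0,0,0,0],[0,0,0,0]]]'
python3 - <<'E'
from h import *
t,ct=snap("top","top20"); s,cs=snap("scene","sc20")
C=np.array([617.0,73.0]);Y=np.array([.079,.9969])
for k in(145,-145):
  for z in(122,208): print(k,z,proj(ct,[*(C+k*Y),z]).round(1),proj(cs,[*(C+k*Y),z]).round(1))
h=cv2.cvtColor(t,cv2.COLOR_BGR2HSV);m=(h[...,1]>120)&(h[...,0]<35)
for b in blobs(m,300): print(b[0],b[1],np.round(b[2][1]))
cv2.imwrite("pics/v20.png",np.vstack([cv2.resize(t[110:350,100:540],(600,300)),cv2.resize(s[180:360,200:560],(600,300),interpolation=cv2.INTER_CUBIC)]))
E
```

```text
t: 71.5
tcp_pos: [0.6054, -0.0719, 0.4014]
tool_rot: [0.999, -0.039, -0.001, -0.0]
force: [0.2, -0.2, 0.1]
finger_gap: 1.0
t: 73.5
tcp_pos: [0.4856, -0.332, 0.4309]
tool_rot: [0.999, -0.039, 0.0, 0.0]
force: [-0.0, 0.1, 0.0]
finger_gap: 0.996
145 122 [236.  186.6] [338.7 284.3]
145 208 [227.3 179.9] [340.3 255.2]
-145 122 [380.4 198.6] [271.2 207.2]
-145 208 [386.4 193.1] [269.  178.7]
[234.4, 185.9] 1013 [37. 34.]
[380.9, 198.7] 951 [33. 33.]
```

View pics/v20.png

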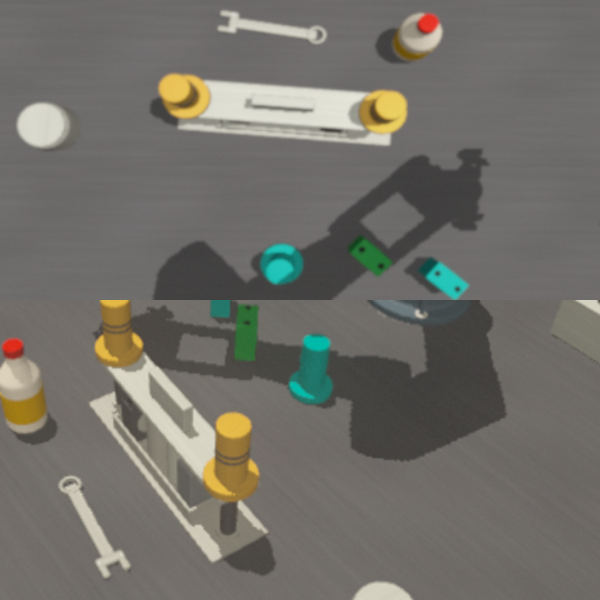

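The last pictures show the plate level on both shoulders, a brass weight down on it at each rod, the parts standing beneath it, and the other things untouched.

```bash
python3 -c "
from station import manip
print(manip.sign_off())"
```

```text
the job is handed in; nothing more can be done
None
```

The wash carrier is ready and the job is handed in after about 74 s on the robot's clock.

- **Parts:** Four parts were there: bearing block, liner, filter bowl and pump body. All four stand upright side by side in the tray. I saw no valve block in any picture.
- **Plate:** It had been knocked about 22 mm aside, so I measured it again with the wrist camera. It then went down level over both rods with almost no side force until contact. The reading was 100 mm above where I picked it up, which is the shoulder height.
- **Weights:** One sits on the plate at each rod. Both stopped 108 mm above their pick-up readings, as expected. In the top view they are within about 1.5 px of the predicted seated positions.
- **Last picture:** It shows the plate flat, both weights down, and the bottle, spanner, tin, green block and turquoise look-alikes not disturbed.

No check failed. The two cameras disagreed by about 2 mm on where the carrier is, and I used a point between them. The seating was judged from heights, contact forces and pictures, since I had no other measurement of it.

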